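# Click the supply's range dial on one step, then switch the output on

## Robot

A 6-joint arm with a two-finger parallel gripper is mounted at the origin on the work surface. World frame = base frame: x ahead of the robot, y to its left, z up, the work surface at z = 0. Lengths are in m, angles in rad, forces in N, time in s.
With the tool pointing down it reaches from about 0.25 to 0.8 m from the base axis. Payload 8.5 kg.
Tool frame: the origin (TCP) lies midway between the tips of the shut fingers; the grasp point (between the pads) lies 19 mm behind it; x points along the fingers, z is the direction in which the jaws open and shut, and the axes are right-handed (so a half turn about x gives the same grasp; the last joint's range is limited). The gripper opens to 85 mm and grips with 20 to 120 N. Pads are 22 mm wide; open, the fingers measure 114 mm over their backs; the gripper's body (76 mm by 85 mm) begins 54 mm behind the grasp point. The pads swing forward as they close: fully open they stand 13 mm farther back than shut.
Start: joints at [-1.284, 0.238, -0.013, 1.319, 0, 1.571], TCP at [0.148, -0.504, 0.231] pointing down, gripper open.
Joint ranges: [-2.66, 2.66], [-1.03, 1.9], [-1.14, 1.46], [-1.82, 2.27], [-1.45, 1.34], [-3.14, 3.14]. Speed limits (rad/s): [2.22, 2.22, 2.79, 3.14, 3.14, 3.14].

## Interface

Orientations are given as a unit quaternion [x, y, z, w].
In Python, from plant import monitor, vision, job gives the robot as it stands.
- The arm moves only by the shell command python3 -m inch 'ROWS' [OPENING]. ROWS is JSON, one flat list of numbers, 6 for each row, row after row: the shift along the tool's x, y, z in m, then the turn, a rotation vector about the tool's x, y, z in rad. In form: [dx, dy, dz, rx, ry, rz, dx, dy, dz, rx, ry, rz, ...]. A call has 1 to 12 rows; each row is the pose to reach, as a shift and turn from the pose commanded when the call began, along the tool's axes at that moment; what a row does not reach only later rows make up. A row lasts 1/12 s, in which the tool goes at most 41.7 mm and 7.16 degrees, less where a joint would pass 70% of its speed; a pose out of reach is approached as far as the arm can. A call with a gripper value outside its range is refused whole. OPENING is the opening, from 0 (shut) to 1 (fully open), set as the call begins (- or left out, the last holds). The fingers move at their own pace and stop on an object; the grip force is fixed at half the most. Time passes only in rows, so rows that repeat a pose let the fingers close. It gives the time, the measured TCP pose, the force and the opening at its end, in the units of the state.
- monitor.sense(): the state, without advancing time (a new reading comes with each control period).
- vision.read_camera(name): name is "side" or "top" or "wrist"; returns a dict with "pixels" (480x640x3 uint8, red, green, blue), "intrinsics" (3x3 intrinsics, pixels), "R" (3x3) and "t" (3): a world point X has camera coordinates R X + t; the wrist camera has in their place "mount" (4x4, takes a point from camera to tool coordinates, whose origin is the TCP and whose axes are the tool frame's). Camera axes: x right, y down, z forward; pixel columns grow to the right and rows downward; lengths in m; the calibration is good to about 2 mm. A picture is of the moment at which its call begins: read the wrist's pose just before it. There is no depth.
- job.hand_in(): hands the job in, once; it reports no verdict.
The state is a dict: "time": time; "joint_pos": joint angles; "joint_velocities": joint speeds; "joint_torque": joint torques, N m; "tool_pos": TCP position; "eef_rot": TCP orientation; "ft_force": force on the tool from outside, world axes, zero at the start; "moment": the same for the moment, N m; "width": opening from 0.0 (shut) to 1.0 (fully open).
Only numpy, scipy, OpenCV 4.12 (cv2) and the standard library are available. Lean on these libraries where they do the work, as an engineer would, in place of code of your own. Each camera call takes 0.05 s, during which the arm holds its last target.

## Task

The knurled range dial on the bench supply points at its first mark (one dot). Rest the fingertips lightly on top of the dial and turn it clockwise, by friction alone, until it clicks into the next position, the middle mark (two dots), not on to the third. Then push the key on the little metal box fully down with the fingertips and let it come up again. Grip and lift nothing, and leave the key box, bottle, spool and screwdriver where they stand.

Things in the scene. Friction and masses are not known exactly. Their poses are not given: they have to be found in the camera images.
- dial (a joint): angle of the range dial, rad, growing clockwise seen from above: 0 at the first click (one dot), 0.785 at the middle (two dots), 1.571 at the third (three dots). It starts at the first. The detent resists with up to about 0.03 N m; past about 0.4 the dial pulls itself on into the middle click, before that it springs back when let go; past about 1.17 it falls into the third.
- dial_top (a point): centre of the flat top of the range dial, on its upright turning axis, about 82 mm above the work surface. The dial is a grey disc 72 mm across and 12 mm high, knurled on its rim and the outer part of its top, with a white pointer line on top; the x axis of this point lies along the pointer, z is up. Fingertip friction 20 to 25 mm from the axis turns it at 8 to 12 N of pressing.
- dial_mount (a joint): how far the sprung dial has sunk under a press straight down, m: 0 up, 0.006 bottomed. It begins to sink at about 4 N, then 2 N per mm, bottoming at about 16 N; it still turns when pressed. Pressing over 35 N, or squeezing the dial, is too hard.
- supply: fixed low grey case 190 mm (its x) by 160 mm (its y) by 60 mm high, black top panel; origin at the centre of its underside. The dial's axis is 30 mm from it towards -x; a flat display lies on the +x part. The marks of white dots stand 49 mm from the dial's axis: two dots straight along the case's +x, one dot 45 degrees to the left of that (+y), three dots 45 degrees to the right.
- key (a joint): how far the key is pushed down, m: 0 up, 0.006 fully down (about 5 N); it springs back up when let go.
- key_top (a point): centre of the top of the key, a grey round push key 28 mm across in the middle of the top of the key box; it is pressed straight down. Its top is 58 mm above the work surface when up.
- keybox: loose aluminium box 70 x 70 x 36 mm, 0.6 kg, that carries the key in a black ring on its top; origin at the centre of its underside.
- flask: loose white plastic bottle, 54 mm across and 130 mm high, standing; origin at the centre of its underside. Leave alone.
- spool: loose steel-grey spool of solder, 64 mm across and 40 mm high, standing on its flange; origin at the centre of its underside. Leave alone.
- driver: loose screwdriver with a black handle, 170 mm long, lying on the work surface; its x axis runs along it, handle to -x. Leave alone.
Things that resemble listed ones, but are neither listed nor needed, are in the scene too. What is shaped like the keybox but purple or red is not meant.

How it is judged:
By the outcome, as a careful person would: the job done as asked, in the order asked, and still so for the second after the job is handed in, with the robot touching nothing.
It also fails if it takes over 40 s, if anything falls off the work surface, if the arm or the gripper's body presses on something with over 40 N, if the wrist force passes 120 N, or if a joint passes its speed limit or range.

## Working session

There is one attempt and no reset: what is moved stays moved. The work goes in short steps, Python scripts to look and compute and a shell command to move; the robot and the scene stay as the last step left them, time stands still between calls to the robot, and variables do not carry over. Pictures are saved under pics/ and viewed, and the job is handed in when it is done.

```bash
ls; mkdir -p pics; cat > h.py <<'E'
import numpy as np, cv2, json
from plant import monitor, vision, job
from scipy.spatial.transform import Rotation as Ro
def snap(name,fn):
    s=monitor.sense(); c=vision.read_camera(name)
    cv2.imwrite('pics/'+fn+'.png',cv2.cvtColor(c['pixels'],cv2.COLOR_RGB2BGR))
    K=np.array(c['intrinsics'])
    if 'mount' in c:
        T=np.eye(4);T[:3,:3]=Ro.from_quat(s['eef_rot']).as_matrix();T[:3,3]=s['tool_pos']
        M=T@np.array(c['mount']); Rc=M[:3,:3]; o=M[:3,3]
    else:
        Rc=np.array(c['R']).T; o=-Rc@np.array(c['t'])
    np.savez('pics/'+fn+'.npz',K=K,Rc=Rc,o=o,pix=c['pixels'])
    return s
def load(fn): return np.load('pics/'+fn+'.npz')
def ray(fn,u,v):
    d=load(fn); r=d['Rc']@np.linalg.solve(d['K'],[u,v,1.]); return d['o'],r/np.linalg.norm(r)
def onz(fn,u,v,z):
    o,r=ray(fn,u,v); return o+r*(z-o[2])/r[2]
def tri(*obs):
    A=0;b=0
    for f,u,v in obs:
        o,r=ray(f,u,v);P=np.eye(3)-np.outer(r,r);A=A+P;b=b+P@o
    X=np.linalg.solve(A,b)
    res=[np.linalg.norm((np.eye(3)-np.outer(r,r))@(X-o)) for o,r in (ray(*q) for q in obs)]
    return X,res
def proj(fn,X):
    d=load(fn);p=d['K']@(d['Rc'].T@(np.array(X)-d['o']));return p[:2]/p[2]
E
python3 - <<'E'
from h import *
for n in ['top','side','wrist']:
    s=snap(n,n+'0'); d=load(n+'0'); print(n,d['o'].round(3),d['Rc'].round(2).tolist(),d['K'][0,0])
print(s)
E
```

```text
pics
top [ 0.39  -0.108  1.069] [[-0.0, -0.98, 0.18], [-1.0, 0.0, -0.0], [0.0, -0.18, -0.98]] 520.6730582097654
side [0.194 0.888 0.861] [[-0.94, -0.18, 0.29], [-0.34, 0.56, -0.76], [-0.02, -0.81, -0.58]] 560.5292203155661
wrist [ 0.212 -0.485  0.373] [[0.28, -0.93, -0.25], [-0.96, -0.27, -0.07], [-0.0, 0.26, -0.97]] 427.5916746365727
{'time': 0.1, 'joint_pos': array([-1.28399976e+00,  2.38721227e-01, -1.41813724e-02,  1.31923751e+00,
        9.64426340e-06,  1.57080071e+00]), 'joint_velocities': array([ 4.93367654e-04, -7.14184896e-04,  2.89662370e-03,  3.69089211e-04,
        6.79230633e-05,  2.15329091e-03]), 'joint_torque': array([-9.46675282e-04, -5.39721072e+01,  3.46999383e+01,  1.34192969e-02,
        2.18305229e-05,  5.80203022e-06]), 'tool_pos': array([ 0.14840316, -0.50317491,  0.23073726]), 'eef_rot': array([ 0.42370273,  0.56669912, -0.42312829,  0.56594218]), 'ft_force': array([-0.0409652 , -0.02759746,  0.43071424]), 'moment': array([ 0.0013913 , -0.04864254,  0.04861098]), 'width': 1.0008240720150137}
```

View pics/top0.png

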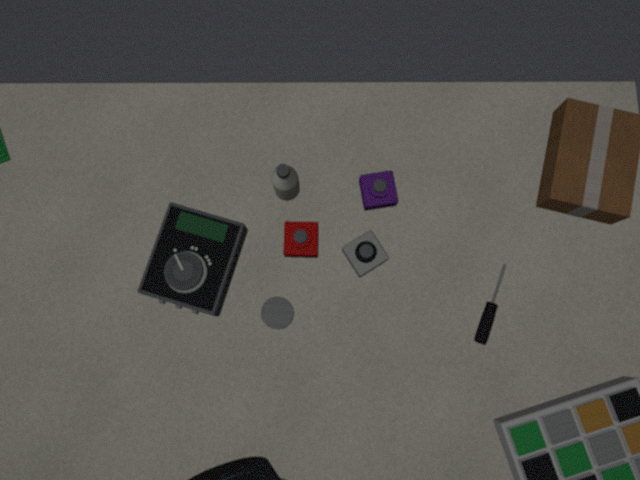

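View pics/side0.png

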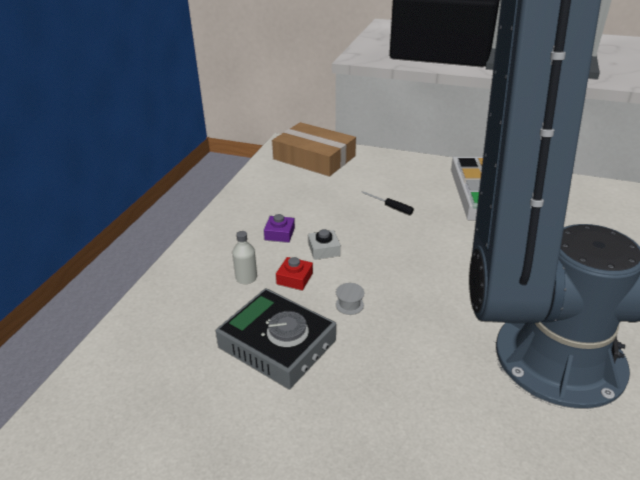

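View pics/wrist0.png

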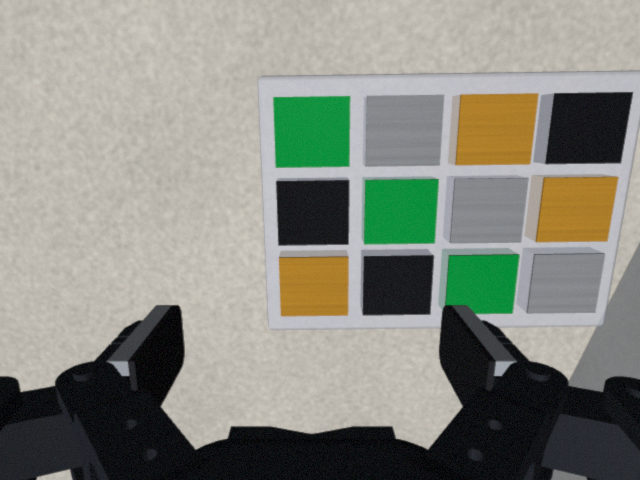

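Top view: the dial is at (186,271) on the supply. Three boxes could pass for the key box: purple (379,190), red (301,239) and aluminium (366,252), which is the one described. The spool is at (277,313), the bottle at (286,182) and the screwdriver at (488,320). In the side view the dial is at (288,326) and the aluminium box at (324,243). The wrist view shows only the colour tray. Next I'll take close crops.

```bash
python3 - <<'E'
from h import *
a=cv2.imread('pics/top0.png');b=cv2.imread('pics/side0.png')
f=lambda im,x,y,w,h,k:cv2.resize(im[y:y+h,x:x+w],None,fx=k,fy=k,interpolation=cv2.INTER_CUBIC)
t=np.hstack([f(a,135,200,100,75*2-30,4),f(a,330,210,80,120,4)[:480]])
cv2.imwrite('pics/c_top.png',t)
t=np.hstack([f(b,215,285,125,100,4)[:400],f(b,300,220,50,100,4)])
cv2.imwrite('pics/c_side.png',t); 
E
```

```text
(no output)
```

View pics/c_top.png

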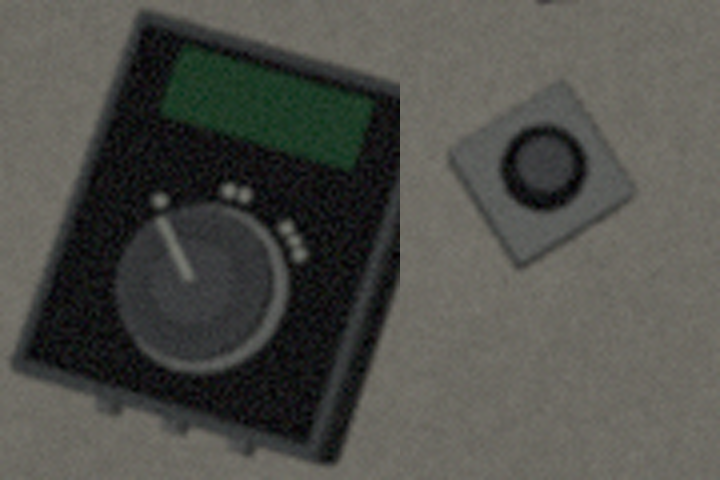

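View pics/c_side.png

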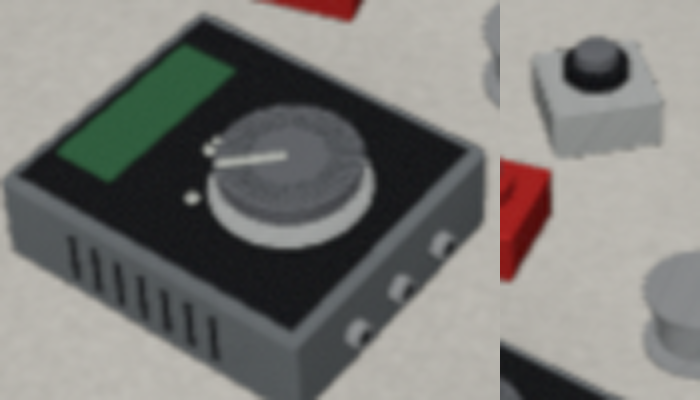

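```bash
python3 - <<'E'
from h import *
print('dial',tri(('top0',183.6,271.8),('side0',287.3,324.1)), onz('top0',183.6,271.8,.082),onz('side0',287.3,324.1,.082))
print('key',tri(('top0',366,250.6),('side0',324.8,232.8)), onz('top0',366,250.6,.058),onz('side0',324.8,232.8,.058))
# dots & pointer
P=lambda u,v:(135+(u+.5)/4-.5,200+(v+.5)/4-.5)
c=onz('top0',183.6,271.8,.082)
for n,q,z in [('1',(160,201),.061),('2',(237,193),.061),('3',(294,241),.061),('ptr',(160,217),.082)]:
    X=onz('top0',*P(*q),z); d=X-c; print(n,X.round(4),np.hypot(d[0],d[1]).round(4),np.degrees(np.arctan2(d[1],d[0])).round(1))
for n,q,z in [('red',(300.5,237),.058),('purp',(379.5,187),.058),('flask',(285,172),.13),('spool',(277.5,312),.04)]: print(n,onz('top0',*q,z).round(3))
print(monitor.sense()['time'])
E
```

```text
dial (array([0.51663313, 0.1575261 , 0.07743909]), [np.float64(0.00039748350865415934), np.float64(0.00039748350865403547)]) [0.51566206 0.15619693 0.082     ] [0.51516116 0.16179676 0.082     ]
key (array([ 0.55847197, -0.19555787,  0.0511815 ]), [np.float64(0.002245370646024257), np.float64(0.0022453706460241547)]) [ 0.55954978 -0.19451482  0.058     ] [ 0.55310724 -0.1864939   0.058     ]
1 [0.5617 0.1814 0.061 ] 0.0525 28.7
2 [0.5656 0.1438 0.061 ] 0.0514 -14.0
3 [0.5417 0.1149 0.061 ] 0.0488 -57.8
ptr [0.5503 0.175  0.082 ] 0.0394 28.5
red [ 0.587 -0.065  0.058]
purp [ 0.689 -0.224  0.058]
flask [ 0.698 -0.039  0.13 ]
spool [ 0.441 -0.02   0.04 ]
0.15
```

```bash
cat >> h.py <<'E'
def cur():
    s=monitor.sense(); return np.array(s['tool_pos']),Ro.from_quat(s['eef_rot']).as_matrix()
def goal(X,yaw=None):
    """X target TCP; yaw = world angle of tool z axis (jaw), tool pointing straight down"""
    p,R=cur(); x=np.array([0,0,-1.]); z=np.array([np.cos(yaw),np.sin(yaw),0]) 
    G=np.stack([x,np.cross(z,x),z],1)
    print('shift',(R.T@(np.array(X)-p)).round(4),'turn',Ro.from_matrix(R.T@G).as_rotvec().round(4))
E
python3 - <<'E'
from h import *
p,R=cur(); print(p,R.round(3))
c=vision.read_camera('wrist'); print(np.array(c['mount']).round(3))
for yaw in [-20,-14,0,14,30,45,60,76]: print(yaw);goal([.47,.157,.23],np.radians(yaw))
E
```

```text
[ 0.14842502 -0.5032595   0.23083899] [[-0.     0.959  0.283]
 [ 0.001  0.283 -0.959]
 [-1.     0.    -0.001]]
[[-0.    -0.26   0.966 -0.143]
 [ 0.001 -0.966 -0.26   0.066]
 [ 1.     0.001  0.001  0.   ]
 [ 0.     0.     0.     1.   ]]
-20
shift [ 0.0014  0.4952 -0.5424] turn [-9.35e-01 -9.00e-04 -4.00e-04]
-14
shift [ 0.0014  0.4952 -0.5424] turn [-1.0397e+00 -8.0000e-04 -5.0000e-04]
0
shift [ 0.0014  0.4952 -0.5424] turn [-1.284e+00 -8.000e-04 -6.000e-04]
14
shift [ 0.0014  0.4952 -0.5424] turn [-1.5284e+00 -7.0000e-04 -7.0000e-04]
30
shift [ 0.0014  0.4952 -0.5424] turn [-1.8076e+00 -7.0000e-04 -8.0000e-04]
45
shift [ 0.0014  0.4952 -0.5424] turn [-2.0694e+00 -6.0000e-04 -1.0000e-03]
60
shift [ 0.0014  0.4952 -0.5424] turn [-2.3312e+00 -5.0000e-04 -1.1000e-03]
76
shift [ 0.0014  0.4952 -0.5424] turn [-2.6105e+00 -3.0000e-04 -1.2000e-03]
```

```bash
python3 -m inch '[0,0.022,-0.022,-0.108,0,0, 0,0.045,-0.044,-0.216,0,0, 0,0.067,-0.066,-0.325,0,0, 0,0.09,-0.088,-0.433,0,0, 0,0.112,-0.11,-0.541,0,0, 0,0.135,-0.132,-0.65,0,0, 0,0.157,-0.154,-0.758,0,0, 0,0.18,-0.176,-0.866,0,0, 0,0.202,-0.198,-0.975,0,0, 0,0.225,-0.22,-1.083,0,0, 0,0.247,-0.242,-1.19,0,0, 0,0.27,-0.264,-1.3,0,0]' 0.4
python3 - <<'E'
from h import *
goal([.5165,.157,.231],np.radians(75))
E
```

```text
time: 1.2
tool_pos: [0.3331, -0.1725, 0.2314]
eef_rot: [-0.007, 0.707, 0.007, 0.707]
ft_force: [0.1, 0.1, -0.0]
width: 0.399
shift [0.0004 0.3255 0.1903] turn [-1.288e+00  2.000e-04  2.000e-04]
```

```bash
python3 -m inch '[0,0.027,0.016,-0.107,0,0, 0,0.054,0.032,-0.215,0,0, 0,0.081,0.048,-0.322,0,0, 0,0.108,0.063,-0.43,0,0, 0,0.136,0.079,-0.537,0,0, 0,0.163,0.095,-0.644,0,0, 0,0.19,0.111,-0.75,0,0, 0,0.217,0.127,-0.86,0,0, 0,0.244,0.143,-0.966,0,0, 0,0.271,0.158,-1.073,0,0, 0,0.298,0.174,-1.18,0,0, 0,0.3255,0.1903,-1.288,0,0]'
python3 - <<'E'
from h import *
print(snap('wrist','w1')); 
print(proj('w1',[.5165,.157,.08]))
E
```

```text
time: 2.2
tool_pos: [0.5182, 0.1561, 0.2312]
eef_rot: [-0.431, 0.561, 0.431, 0.561]
ft_force: [0.2, -1.0, -0.7]
width: 0.398
{'time': 2.2, 'joint_pos': array([2.92560374e-01, 2.66304860e-01, 2.46566810e-02, 1.32938041e+00,
       1.62602604e-05, 5.53883886e-01]), 'joint_velocities': array([ 0.50578882,  0.47249217,  0.6446533 ,  0.16926504, -0.00197101,
       -0.78591743]), 'joint_torque': array([ -2.17327863, -60.20105839,  31.14404082,  -0.26940831,
         0.13809167,   1.38187274]), 'tool_pos': array([0.51820697, 0.15609086, 0.23118455]), 'eef_rot': array([-0.43055833,  0.56095784,  0.43062727,  0.56080833]), 'ft_force': array([ 0.24354606, -0.96895147, -0.72561408]), 'moment': array([-0.04653174, -0.06543018, -0.02202185]), 'width': 0.39822078655082394}
[311.98011454 220.14460332]
```

View pics/w1.png

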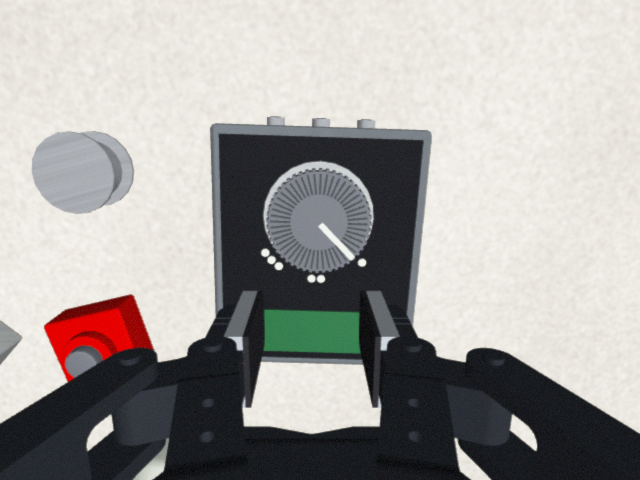

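The dial shows at about (319,221), with its pointer towards the one-dot mark at (362,262), two dots at (316,279) and three dots at (272,260). The smooth hub reaches about 19 mm radius, so the tips should land at 20–27 mm, which means an opening of about 0.48. I'll let the arm settle and take pictures from two heights.

```bash
python3 -m inch '[0,0,0,0,0,0, 0,0,0,0,0,0]' 0.48
python3 - <<'E'
from h import *
print(snap('wrist','w2')['tool_pos']); 
E
python3 -m inch '[0.02,0,0,0,0,0, 0.04,0,0,0,0,0, 0.05,0,0,0,0,0, 0.05,0,0,0,0,0, 0.05,0,0,0,0,0]'
python3 - <<'E'
from h import *
print(snap('wrist','w3')['tool_pos']); 
for f in ['w2','w3']:
    im=load(f)['pix'].astype(int); g=im.mean(2)
    hsv=cv2.cvtColor(im.astype(np.uint8),cv2.COLOR_RGB2HSV)
    m=((g>70)&(g<185)).astype(np.uint8)
    cv2.imwrite('pics/m_'+f+'.png',np.hstack([im[120:360,160:480,::-1],np.repeat(m[120:360,160:480,None]*255,3,2)]))
E
```

```text
time: 2.42
tool_pos: [0.5176, 0.1549, 0.2307]
eef_rot: [-0.429, 0.563, 0.429, 0.562]
ft_force: [-0.2, -0.3, -0.2]
width: 0.478
[0.51755439 0.15488853 0.23069838]
time: 2.88
tool_pos: [0.5175, 0.1539, 0.1816]
eef_rot: [-0.429, 0.563, 0.429, 0.562]
ft_force: [1.1, 0.1, 0.0]
width: 0.483
[0.51747036 0.15389853 0.18162117][ WARN:0@0.674] global loadsave.cpp:1063 imwrite_ Unsupported depth image for selected encoder is fallbacked to CV_8U.
```

View pics/m_w2.png

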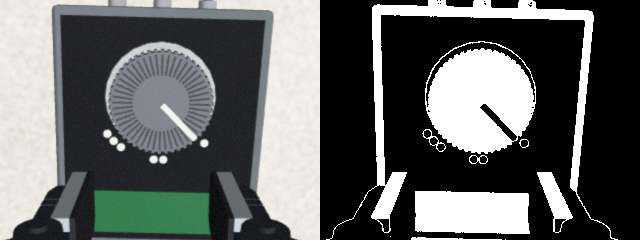

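View pics/w3.png

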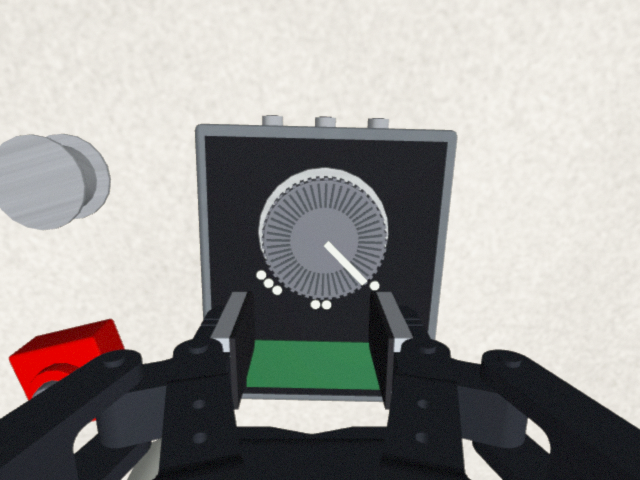

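```bash
python3 - <<'E'
from h import *
obs=[]
for f in ['w2','w3']:
    im=load(f)['pix'].astype(int); g=im.mean(2)
    m=((g>70)&(g<185)).astype(np.uint8); m=cv2.morphologyEx(m,cv2.MORPH_OPEN,np.ones((5,5)))
    n,l,st,c=cv2.connectedComponentsWithStats(m); k=l[235,300]
    ct=max(cv2.findContours((l==k).astype(np.uint8),cv2.RETR_EXTERNAL,cv2.CHAIN_APPROX_NONE)[0],key=cv2.contourArea)
    h=cv2.convexHull(ct); e=cv2.fitEllipse(h); print(f,e)
    obs.append((f,*e[0])); print(onz(f,*e[0],.082), onz(f,e[0][0]+e[1][0]/2,e[0][1],.082)-onz(f,*e[0],.082))
print(tri(*obs)); print(tri(*obs,('top0',183.6,271.8),('side0',287.3,324.1)))
c=onz(*obs[1],.082)
from math import *
for n,q,z in [('1',(375,286),.061),('2',(321,305),.061),('3',(269.5,283),.061),('pA',(362,282),.082),('pB',(327,244),.082)]:
    X=onz('w3',*q,z); d=X-c; print(n,X.round(4),hypot(d[0],d[1]),degrees(atan2(d[1],d[0])))
p,R=cur();print(p,R.round(3))
E
```

```text
w2 ((320.4835205078125, 220.8966522216797), (104.02178955078125, 106.36965942382812), 84.43695068359375)
[0.51723281 0.1614508  0.082     ] [0.00948665 0.03493084 0.        ]
w3 ((323.7215881347656, 237.56849670410156), (122.85346984863281, 126.76515197753906), 85.32432556152344)
[0.51689392 0.16157374 0.082     ] [0.00946507 0.03464707 0.        ]
(array([0.51896713, 0.16120142, 0.07388191]), [np.float64(4.9394465175728546e-05), np.float64(4.939446517571816e-05)])
(array([0.51710739, 0.15975742, 0.07838158]), [np.float64(0.0017949658763802502), np.float64(0.0018141714293870112), np.float64(0.0026601072663137116), np.float64(0.0011968817657468185)])
1 [0.5628 0.1847 0.061 ] 0.05140858031415666 26.786007829932814
2 [0.5664 0.1471 0.061 ] 0.05159357157699916 -16.235728107646306
3 [0.5426 0.1187 0.061 ] 0.05001416503139325 -59.10393242726854
pA [0.5496 0.1767 0.082 ] 0.03605935736866993 24.8050059156248
pB [0.5212 0.1624 0.082 ] 0.004360850970910001 11.328138731809515
[0.51800655 0.15414618 0.1822169 ] [[ 0.001 -0.964  0.265]
 [ 0.     0.265  0.964]
 [-1.    -0.001  0.   ]]
```

The radius comes out at 36 mm for z=0.082, so the height fits the text. I take the centre as about (0.5175, 0.160). Next I'll centre the tool and go down to just above the dial.

```bash
python3 -m inch '[0.02,0.001,0.003,0,0,0, 0.04,0.002,0.0056,0,0,0, 0.06,0.002,0.0056,0,0,0, 0.075,0.002,0.0056,0,0,0, 0.083,0.002,0.0056,0,0,0, 0.084,0.002,0.0056,0,0,0, 0.084,0.002,0.0056,0,0,0, 0.084,0.002,0.0056,0,0,0]'
python3 - <<'E'
from h import *
s=snap('wrist','w4');print(s['tool_pos'],s['ft_force']); snap('side','s4')
a=cv2.imread('pics/w4.png');b=cv2.imread('pics/side0.png')
b=cv2.imread('pics/s4.png')[270:400,200:360]
cv2.imwrite('pics/v4.png',np.hstack([cv2.resize(a,None,fx=.6,fy=.6),cv2.resize(b,(354,288))]))
E
```

```text
time: 3.6
tool_pos: [0.5182, 0.1607, 0.0986]
eef_rot: [-0.429, 0.562, 0.429, 0.563]
ft_force: [0.2, -0.5, 0.8]
width: 0.479
[0.51820583 0.16067489 0.09857024] [ 0.20446472 -0.5261949   0.79763248]
```

View pics/v4.png

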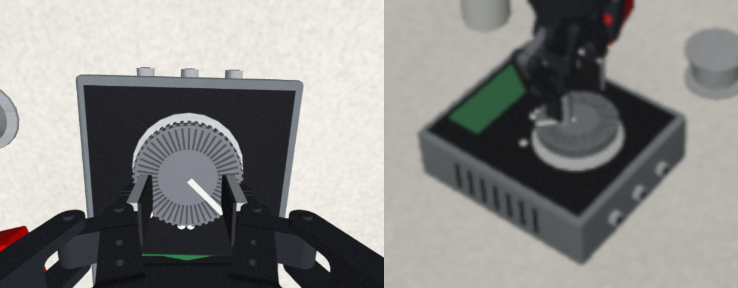

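The fingers straddle the dial symmetrically: pads at columns 143 and 231, dial centre at 189 (scaled picture). I'll feel down in small steps.

```bash
python3 -m inch '[0.004,0,0,0,0,0, 0.008,0,0,0,0,0, 0.01,0,0,0,0,0, 0.01,0,0,0,0,0]'
python3 -m inch '[0.002,0,0,0,0,0, 0.003,0,0,0,0,0, 0.003,0,0,0,0,0]'
python3 -m inch '[0.002,0,0,0,0,0, 0.003,0,0,0,0,0, 0.003,0,0,0,0,0]'
```

```text
time: 4.03
tool_pos: [0.517, 0.1604, 0.0867]
eef_rot: [-0.429, 0.562, 0.429, 0.562]
ft_force: [-0.7, 0.9, 0.5]
width: 0.477
time: 4.28
tool_pos: [0.5173, 0.1605, 0.0841]
eef_rot: [-0.429, 0.562, 0.429, 0.562]
ft_force: [0.2, -0.5, 0.3]
width: 0.478
time: 4.53
tool_pos: [0.5173, 0.1605, 0.0811]
eef_rot: [-0.429, 0.562, 0.429, 0.562]
ft_force: [0.3, 0.4, 0.1]
width: 0.48
```

```bash
python3 -m inch '[0.001,0,0,0,0,0, 0.002,0,0,0,0,0, 0.002,0,0,0,0,0]'
python3 -m inch '[0.001,0,0,0,0,0, 0.002,0,0,0,0,0, 0.002,0,0,0,0,0]'
```

```text
time: 4.78
tool_pos: [0.5175, 0.1605, 0.0795]
eef_rot: [-0.429, 0.562, 0.429, 0.562]
ft_force: [-0.1, -0.7, 6.1]
width: 0.482
time: 5.03
tool_pos: [0.5175, 0.1606, 0.0778]
eef_rot: [-0.429, 0.562, 0.429, 0.562]
ft_force: [-1.9, -0.5, 9.1]
width: 0.479
```

The press is 9 N with the contact on the knurl. Now I'll turn the dial clockwise, which is +x for a tool pointing down.

```bash
python3 -m inch '[0.0005,0,0,0.05,0,0, 0.0005,0,0,0.1,0,0, 0.0005,0,0,0.16,0,0, 0.0005,0,0,0.22,0,0, 0.0005,0,0,0.28,0,0, 0.0005,0,0,0.34,0,0, 0.0005,0,0,0.4,0,0, 0.0005,0,0,0.4,0,0]'
python3 - <<'E'
from h import *
s=snap('wrist','w5');print(s['tool_pos'],s['ft_force'],s['moment'],s['joint_torque'][5])
E
```

```text
time: 5.7
tool_pos: [0.5174, 0.161, 0.0776]
eef_rot: [-0.307, 0.636, 0.308, 0.637]
ft_force: [-2.4, 1.1, 9.4]
width: 0.484
[0.51739969 0.16101874 0.0775604 ] [-2.43382735  1.0915336   9.38806961] [0.30519193 0.72696162 0.00471232] 1.0401736199855804
```

View pics/w5.png

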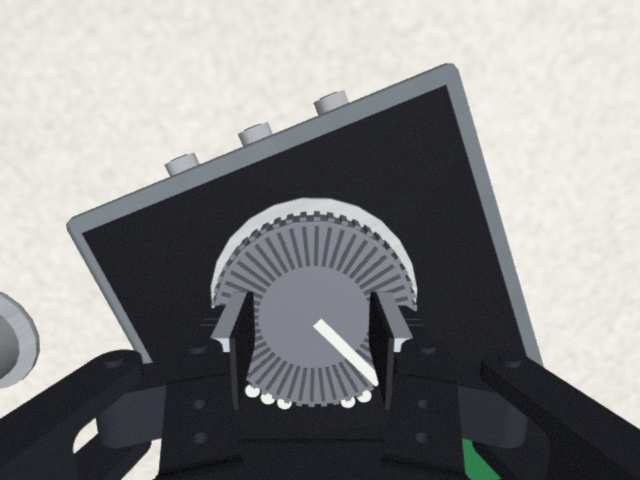

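The pointer still runs from (318,322) to (375,382), the same line in the wrist image as before, so the dial has turned with the fingers without slip. On to about 0.79 rad.

```bash
python3 -m inch '[0,0,0,0.05,0,0, 0,0,0,0.1,0,0, 0,0,0,0.16,0,0, 0,0,0,0.22,0,0, 0,0,0,0.28,0,0, 0,0,0,0.34,0,0, 0,0,0,0.385,0,0, 0,0,0,0.385,0,0, 0,0,0,0.385,0,0]'
python3 - <<'E'
from h import *
s=snap('wrist','w6');print(s['tool_pos'],s['ft_force'],s['moment'])
E
```

```text
time: 6.5
tool_pos: [0.5175, 0.1615, 0.0776]
eef_rot: [-0.181, 0.683, 0.182, 0.684]
ft_force: [-3.1, 3.6, 9.4]
width: 0.48
[0.51746671 0.16146963 0.07761929] [-3.09899441  3.58437077  9.41590296] [ 0.69664224  0.67478622 -0.01588374]
```

View pics/w6.png

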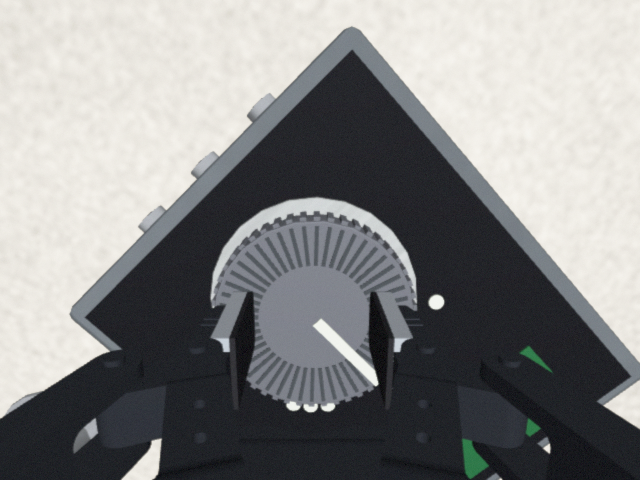

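The pointer has stayed put relative to the fingers and the case has turned about 45° in the image. I'll lift straight off and check.

```bash
python3 -m inch '[-0.003,0,0,0,0,0, -0.008,0,0,0,0,0, -0.02,0,0,0,0,0, -0.04,0,0,0,0,0, -0.065,0,0,0,0,0, -0.09,0,0,0,0,0, -0.11,0,0,0,0,0, -0.12,0,0,0,0,0, -0.12,0,0,0,0,0]' 0
python3 - <<'E'
from h import *
s=snap('wrist','w7');print(s['tool_pos'],s['ft_force'])
E
```

```text
time: 7.3
tool_pos: [0.5185, 0.1608, 0.1989]
eef_rot: [-0.181, 0.682, 0.182, 0.685]
ft_force: [-0.2, -0.4, 0.0]
width: -0.002
[0.51852709 0.16082974 0.1988831 ] [-0.22895308 -0.36681839  0.03606267]
```

View pics/w7.png

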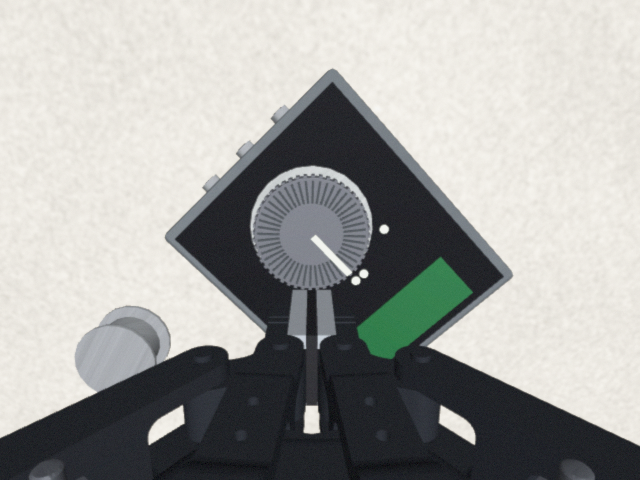

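The pointer now lies on the two-dot mark at (360,277), so the middle click is done. One note: I set the fingers to shut at the start of the lift rather than after it, but the dial stayed right. On to the aluminium key box.

```bash
python3 - <<'E'
from h import *
goal([.558,-.193,.2],np.radians(-15))
E
```

```text
shift [-0.0029 -0.327  -0.1405] turn [ 7.807e-01  1.500e-03 -4.000e-04]
```

```bash
python3 -m inch '[-0.002,-0.02,-0.009,0.05,0,0, -0.002,-0.05,-0.021,0.12,0,0, -0.002,-0.083,-0.036,0.2,0,0, -0.002,-0.117,-0.05,0.28,0,0, -0.002,-0.15,-0.064,0.36,0,0, -0.002,-0.183,-0.079,0.44,0,0, -0.002,-0.217,-0.093,0.52,0,0, -0.002,-0.25,-0.107,0.6,0,0, -0.002,-0.283,-0.122,0.68,0,0, -0.002,-0.31,-0.133,0.74,0,0, -0.002,-0.322,-0.138,0.77,0,0, -0.002,-0.327,-0.1405,0.78,0,0]'
python3 -m inch '[0,0,0,0,0,0, 0,0,0,0,0,0, 0,0,0,0,0,0]'
python3 - <<'E'
from h import *
s=snap('wrist','w8');print(s['tool_pos'],s['ft_force'])
E
python3 -m inch '[0.015,0,0,0,0,0, 0.035,0,0,0,0,0, 0.05,0,0,0,0,0, 0.06,0,0,0,0,0, 0.06,0,0,0,0,0, 0.06,0,0,0,0,0, 0.06,0,0,0,0,0]'
python3 - <<'E'
from h import *
s=snap('wrist','w9');print(s['tool_pos'],s['ft_force'])
E
```

```text
time: 8.35
tool_pos: [0.557, -0.1949, 0.1968]
eef_rot: [0.093, 0.702, -0.093, 0.7]
ft_force: [0.1, 0.3, -0.0]
width: -0.001
time: 8.6
tool_pos: [0.5574, -0.1916, 0.1985]
eef_rot: [0.091, 0.701, -0.091, 0.701]
ft_force: [1.1, -0.1, -0.2]
width: -0.001
[ 0.55739544 -0.1916317   0.19849382] [ 1.11992695 -0.05188166 -0.21325549]
time: 9.23
tool_pos: [0.5581, -0.1929, 0.1398]
eef_rot: [0.092, 0.701, -0.092, 0.702]
ft_force: [0.7, -0.5, -0.7]
width: 0.0
[ 0.55814885 -0.19285797  0.1397776 ] [ 0.70028771 -0.47855117 -0.72333   ]
```

View pics/w8.png

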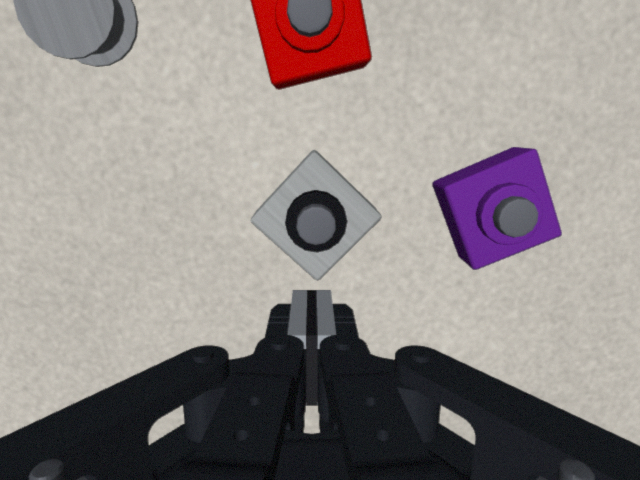

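View pics/w9.png

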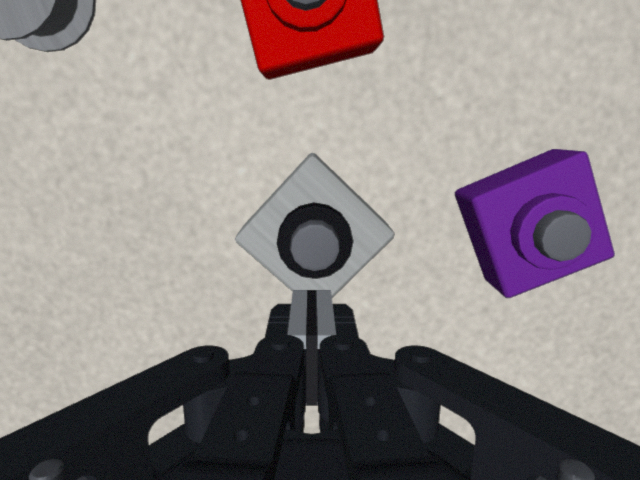

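Both views show the aluminium box with its grey key in a black ring, at (317,223) and then (315,245). Red and purple are clearly separate.

```bash
python3 - <<'E'
from h import *
obs=[]
for f,q in [('w8',(317,223)),('w9',(315,245))]:
    im=load(f)['pix'].astype(int); g=im.mean(2)
    m=((g>60)).astype(np.uint8); m[290:]=0; m=cv2.morphologyEx(m,cv2.MORPH_OPEN,np.ones((5,5)))
    n,l,st,c=cv2.connectedComponentsWithStats(m); k=l[q[1],q[0]]; 
    ct=max(cv2.findContours((l==k).astype(np.uint8),cv2.RETR_EXTERNAL,cv2.CHAIN_APPROX_NONE)[0],key=cv2.contourArea)
    e=cv2.fitEllipse(ct); print(f,e); obs.append((f,*e[0])); X=onz(f,*e[0],.058); print(X, np.linalg.norm(onz(f,e[0][0]+e[1][0]/2,e[0][1],.058)-X))
print(tri(*obs)); print(tri(*obs,('top0',366,250.6),('side0',324.8,232.8)))
goal((onz(*obs[0],.058)*.5+onz(*obs[1],.058)*.5)*[1,1,0]+[0,0,.07],np.radians(-15))
E
```

```text
w8 ((315.4396057128906, 224.21331787109375), (37.76932907104492, 38.99279022216797), 162.13571166992188)
[ 0.56067213 -0.19092227  0.058     ] 0.012803936002478825
w9 ((314.248046875, 245.48707580566406), (47.12596130371094, 49.243553161621094), 161.41143798828125)
[ 0.56085778 -0.19061046  0.058     ] 0.012832918422695173
(array([ 0.56039219, -0.19238413,  0.05142453]), [np.float64(4.627309701355653e-05), np.float64(4.627309701339807e-05)])
(array([ 0.55935705, -0.19389889,  0.05096676]), [np.float64(0.0016876287291614951), np.float64(0.001679163676968371), np.float64(0.001807711068976337), np.float64(0.003614860079414947)])
shift [0.0699 0.0029 0.0017] turn [0.0013 0.0016 0.    ]
```

```bash
python3 -m inch '[0.01,0.001,0,0,0,0, 0.025,0.002,0.001,0,0,0, 0.045,0.003,0.001,0,0,0, 0.06,0.003,0.001,0,0,0, 0.07,0.003,0.001,0,0,0, 0.073,0.003,0.001,0,0,0, 0.073,0.003,0.001,0,0,0, 0.073,0.003,0.001,0,0,0]'
python3 - <<'E'
from h import *
s=snap('wrist','w10');print(s['tool_pos'],s['ft_force'])
E
```

```text
time: 9.95
tool_pos: [0.5597, -0.1906, 0.0663]
eef_rot: [0.092, 0.701, -0.092, 0.701]
ft_force: [0.2, -0.4, 0.5]
width: 0.006
[ 0.55969607 -0.19063621  0.06632535] [ 0.18140194 -0.44020885  0.54709195]
```

View pics/w10.png

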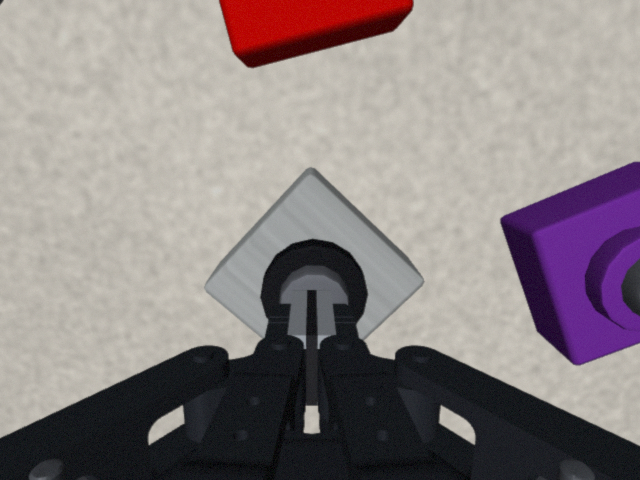

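The tip sits over the key disc: key edge at row 265, centred on column 314. Now the press.

```bash
python3 -m inch '[0.003,0,0,0,0,0, 0.006,0,0,0,0,0, 0.009,0,0,0,0,0, 0.009,0,0,0,0,0]'
python3 -m inch '[0.001,0,0,0,0,0, 0.002,0,0,0,0,0, 0.003,0,0,0,0,0, 0.003,0,0,0,0,0]'
python3 -m inch '[0.001,0,0,0,0,0, 0.002,0,0,0,0,0, 0.002,0,0,0,0,0]'
```

```text
time: 10.33
tool_pos: [0.5596, -0.1906, 0.0566]
eef_rot: [0.092, 0.701, -0.092, 0.701]
ft_force: [0.7, 0.4, 2.8]
width: -0.003
time: 10.67
tool_pos: [0.5596, -0.1905, 0.0539]
eef_rot: [0.092, 0.701, -0.092, 0.701]
ft_force: [0.3, -0.9, 3.7]
width: 0.001
time: 10.92
tool_pos: [0.5596, -0.1906, 0.0521]
eef_rot: [0.092, 0.701, -0.092, 0.701]
ft_force: [-0.7, -0.4, 4.7]
width: 0.002
```

```bash
python3 -m inch '[0.0005,0,0,0,0,0, 0.001,0,0,0,0,0, 0.001,0,0,0,0,0, 0.001,0,0,0,0,0]'
python3 -m inch '[0.0005,0,0,0,0,0, 0.0005,0,0,0,0,0, 0.0005,0,0,0,0,0]'
```

```text
time: 11.25
tool_pos: [0.5597, -0.1906, 0.052]
eef_rot: [0.092, 0.701, -0.092, 0.702]
ft_force: [-1.7, 0.0, 13.1]
width: 0.001
time: 11.5
tool_pos: [0.5597, -0.1906, 0.0519]
eef_rot: [0.092, 0.701, -0.092, 0.702]
ft_force: [-2.7, 1.4, 17.8]
width: 0.002
```

The key has bottomed: z stays at 0.052, 6 mm below the key's rest height, and the force has risen past 13 N. Now I'll lift straight up.

```bash
python3 -m inch '[-0.002,0,0,0,0,0, -0.006,0,0,0,0,0, -0.012,0,0,0,0,0, -0.025,0,0,0,0,0, -0.05,0,0,0,0,0, -0.08,0,0,0,0,0, -0.11,0,0,0,0,0, -0.135,0,0,0,0,0, -0.147,0,0,0,0,0, -0.147,0,0,0,0,0, -0.147,0,0,0,0,0, -0.147,0,0,0,0,0]'
python3 - <<'E'
from h import *
s=snap('wrist','w11');print(s['tool_pos'],s['ft_force']);snap('side','s11');snap('top','t11')
f=lambda im,x,y,w,h,k:cv2.resize(im[y:y+h,x:x+w],None,fx=k,fy=k,interpolation=cv2.INTER_CUBIC)
a=cv2.imread('pics/w11.png');t=cv2.imread('pics/t11.png');b=cv2.imread('pics/s11.png')
cv2.imwrite('pics/v11.png',np.vstack([np.hstack([f(a,0,0,640,480,.625),f(t,130,190,100,75,4)]),np.hstack([f(b,215,285,125,94,3.2)[:300],f(b,290,210,125,94,3.2)[:300]])]))
E
```

```text
time: 12.5
tool_pos: [0.5586, -0.1902, 0.196]
eef_rot: [0.092, 0.702, -0.092, 0.7]
ft_force: [0.1, 0.7, -0.1]
width: -0.004
[ 0.55858639 -0.19019945  0.19596223] [ 0.10332139  0.66422145 -0.13291025]
```

View pics/v11.png

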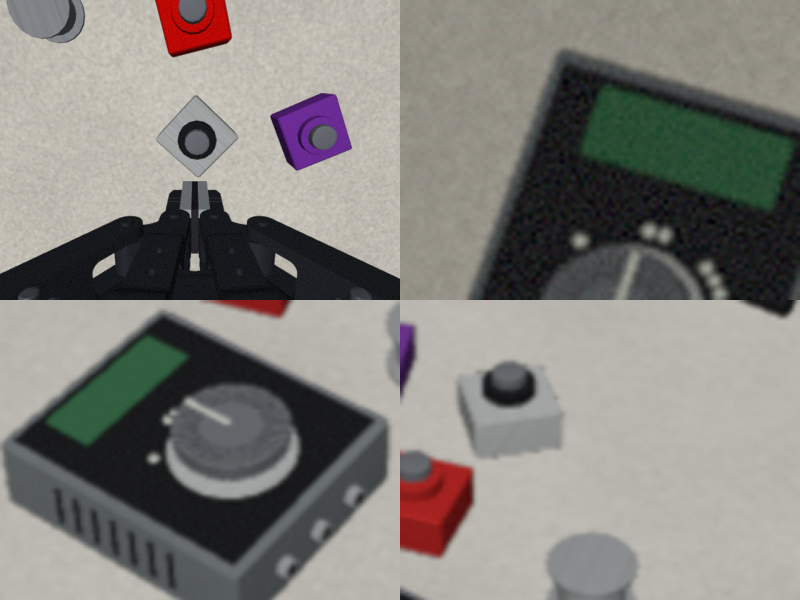

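View pics/t11.png

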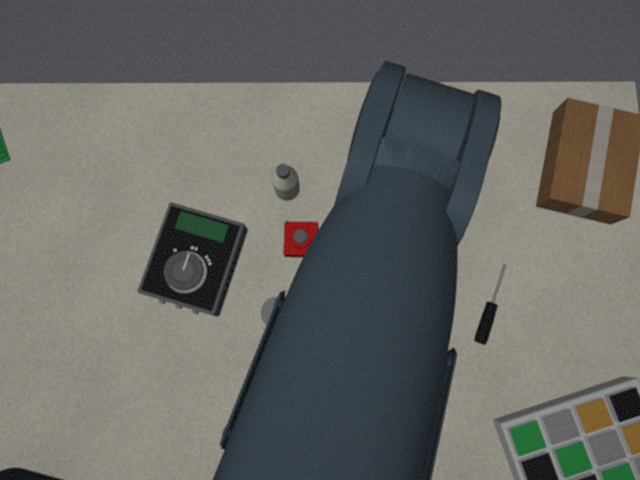

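```bash
python3 - <<'E'
from h import *
def ang(f,a,b,z): d=onz(f,*b,z)-onz(f,*a,z); return np.degrees(np.arctan2(d[1],d[0])).round(1)
print('before',ang('w3',(327,244),(363,282),.082),'after',ang('w7',(313,238),(350,275),.082))
T=lambda u,v:(130+(u-400+.5)/4-.5,190+(v+.5)/4-.5)
print('after top',ang('t11',T(612,310),T(635,252),.082))
# case +x: edge in top
print('case edge',ang('w7',(176,237),(333,71),.06)) 
print('key box moved (mm):',[ (onz('w11',*p,.036)-onz('w8',*q,.036)).round(4)[:2]*1000 for p,q in [((196/.625,95/.625),(314,150)),((157/.625,136/.625),(251,217)),((237/.625,137/.625),(381,215))]], monitor.sense()['time'])
E
```

```text
before 27.4 after -16.1
after top -19.2
case edge 74.9
key box moved (mm): [array([0.5, 0.3]), array([1.5, 1.5]), array([-1.3, -0.7])] 12.65
```

```bash
python3 -c "
from plant import job
print(job.hand_in())"
```

```text
the job is handed in; nothing more can be done
None
```

I turned the dial to the middle mark (two dots), then pushed the key fully down and let it up again. The job is handed in, 12.65 s into the 40 s allowed.

- **Dial:** I pressed both fingertips on the knurled top at about 9.4 N and turned it about 45° clockwise. Afterwards the pointer measured −16.1° in the wrist camera, against about −15.1° for the case's axis through the two dots. It had turned about 43.5° from the start. A rougher reading from the top camera gave −19.2°, which still fits the middle click.
- **Key:** I pressed it straight down with the fingers shut. It stopped at z = 0.052 m, 6 mm below its stated rest height, and the highest force reading was 17.8 N. In the last pictures the key stands up again and the wrist force reads about zero, with the tool some 140 mm above the box.
- **Other objects:** The key box shows no shift beyond measuring noise (about 1.5 mm or less). The bottle and screwdriver are where they were in the top view. The spool was partly hidden there, so I did not measure it, but I never touched it.

**Checks that disagreed:**
- Measured from the images, the dial top came out at about 74–78 mm and the key top at about 51 mm, against 82 and 58 mm in the text. Measured against the text's heights, the dial came out at its stated radius and the key about 1 mm small, and contact on the way down agreed with the text.
- The side and top cameras differed by 5–10 mm sideways, so I relied on the wrist camera.
- I set the fingers to shut at the start of the lift off the dial, not after it. They may have brushed the top for a moment, but the dial stayed in the middle click.

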